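# Clear the porcelain vase and hold the spring jaw of the board holder open at its mark

### The arm

A 6-joint arm with a two-finger parallel gripper is mounted at the origin on the work surface. World frame = base frame: x ahead of the robot, y to its left, z up, the work surface at z = 0. Lengths are in m, angles in rad, forces in N, time in s.
With the tool pointing down it reaches from about 0.25 to 0.775 m from the base axis. Payload 4 kg.
Tool frame: the origin (TCP) lies on the centre line of the jaws, within the pads' length; the fingertips stand 25 mm ahead of it and the grasp point (between the pads) lies 6 mm ahead of it; z points along the fingers, y is the line along which they close (so a half turn about z gives the same grasp; the last joint's range is limited). The gripper opens to 94 mm and grips with 3 to 60 N. Pads are 16 mm wide; open, the fingers measure 119 mm over their backs; the gripper's body (75 mm by 177 mm) begins 78 mm behind the grasp point.
Start: joints at [1.126, 0.087, 1.371, -0, 1.684, -0.103], TCP at [0.184, 0.518, 0.231] pointing down, gripper open.
Joint ranges: [-3.1, 3.1], [-0.76, 2.03], [0.27, 2.55], [-1.08, 4.22], [0.17, 2.65], [-2.57, 2.57]. Speed limits (rad/s): [2.79, 2.79, 3.14, 3.14, 3.14, 3.14].

### API

Orientations are given as [roll, pitch, yaw] about the fixed x, y, z axes, in that order (R = Rz(yaw) Ry(pitch) Rx(roll)).
In Python, from bench import robot, imaging gives the robot as it stands. The module is installed in compiled form; this text tells all that it offers.
- The arm moves only by the tool drive_tool, never from a script. Its argument "series" is a list of rows, each a list of 3 entries, a list of its own where there are three numbers: the finger opening in m, from 0 to 0.094, then the shift along the tool's x, y, z in m, then the turn, a rotation vector about the tool's x, y, z in rad. A call has 1 to 5 rows; each row is the pose to reach, as a shift and turn from the pose commanded when the call began, along the tool's axes at that moment; what a row does not reach only later rows make up. A row lasts 1/8 s, in which the tool goes at most 62.5 mm and 10.7 degrees, less where a joint would pass 70% of its speed; a pose out of reach is approached as far as the arm can. A call with a gripper value outside its range is refused whole. The fingers move at their own pace and stop on an object; the grip force is fixed at half the most. Time passes only in rows, so rows that repeat a pose let the fingers close. It gives the time, the measured TCP pose, the force, the opening and the grip force at its end, in the units of the state.
- robot.get_obs(): the state, without advancing time (a new reading comes with each control period).
- imaging.snapshot(name): name is "scene" or "top" or "wrist"; returns the picture (420x560x3 uint8, red, green, blue); there is no depth.
- imaging.get_calibration(name): a dict with "intrinsics" (3x3 intrinsics, pixels), "position" and "rotation" of the camera in the world. Camera axes: x right, y up, looking along -z (the intrinsics and any distortion apply to the point x, -y, -z); pixel columns grow to the right and rows downward; lengths in m; the calibration is good to about 2 mm. A picture is of the moment at which its call begins: read the wrist's pose just before it. get_calibration takes no time and is no camera call; for the wrist camera it gives the pose at the moment of the call.
- robot.close_job(): hands the job in; it is judged then, once.
The state is a dict: "time": time; "joint_positions": joint angles; "qvel": joint speeds; "joint_torque": joint torques, N m; "tool_pos": TCP position; "ee_rot": TCP orientation; "wrist_force": force on the tool from outside, world axes, zero at the start; "wrist_torque": the same for the moment, N m; "width": finger opening in m; "finger_force": force on a finger pad.
Only numpy, scipy, OpenCV 4.12 (cv2) and the standard library are available. Lean on these libraries where they do the work, as an engineer would, in place of code of your own. Each camera call takes 0.05 s, during which the arm holds its last target. There are 200 camera calls.

### The job

A thin porcelain vase has been left standing on the signing-board holder, in the way of its spring jaw. Pick the vase up with a light grip (it cracks if squeezed hard), lower it gently into the wooden tray and leave it standing upright there; then pull the jaw out (it has a black handle) until its pointer is level with the black mark clipped on the rail, and finish while holding the jaw there, because its spring would draw it shut. Leave the boards, the phone and the pen where they are.

Things in the scene. Friction and masses are not known exactly. Their poses are not given: they have to be found in the camera images.
- holder: the board holder, fixed to the table: a plywood bed 335 (x) x 200 (y) x 16 mm high, origin at the centre of its underside. Its x axis points to the 36 mm tall wooden fence at the far end (top 52 mm above the table); a 14 mm wide aluminium rail runs along x at y = +92 mm, top 30 mm above the table. The jaw slides along -x, towards the robot's side
- jaw (a joint): how far the jaw has been pulled out along the holder's -x axis, in m: 0 = shut (where its spring keeps it), 0.12 = end stop. The jaw is an aluminium bar 20 (x) x 164 (y) mm, top 48 mm above the table, with a plate towards -x that carries the handle; plate 74 mm wide, top 25 mm above the table, reaching 21 mm past the handle's centre. The spring pulls shut with about 4 N at 0 and 11 N at 0.1 (70 N/m)
- handle_mid (a point): centre, half-way up (47.5 mm above the table), of the black handle standing on the jaw's plate: an upright block 14 mm thick along the slide (holder x), 44 mm wide (holder y), 45 mm tall, top 70 mm and foot 25 mm above the table. It moves with the jaw; the jaw bar's near face is 40 mm away on its +x side
- pointer (a point): the tip of the thin black pointer (4 mm thick, lying along y) on the +y end of the jaw bar, 52 mm above the table; it moves with the jaw, and lies 50 mm towards +x of the handle's centre along the slide
- mark_line (a point): the mark: a black clip fixed on the rail, foot 16 mm (x) x 20 x 10 mm high with a thin upright fin (4 mm thick) on its middle, top 63 mm above the table; this point lies on the fin, 52 mm above the table. Axes as the holder's. The jaw is at the mark when the pointer and this point have the same x along the holder; it lies 45 to 95 mm from the shut pointer
- vase_mid (a point): centre, half-way up, of the loose white porcelain vase: 90 mm tall, straight round body 42 mm in diameter from 12 to 58 mm above its foot, neck 24 mm, lip 30 mm, foot 34 mm; about 0.14 kg; stands on the bed (foot 16 mm above the table), its z axis up. It cracks if the fingers' contact forces on it add up to more than 90 N (about 45 N of grip)
- vase: the same vase; origin at the centre of its foot, 45 mm below its middle
- tray: open square wooden tray, fixed, 130 x 130 mm outside, rim 6 mm thick and 16 mm high, floor 5 to 6 mm above the table; origin at the centre of its underside
- boards: bystander: stack of small white signing boards, 121 x 136 x 50 mm high, origin under its centre
- phone: bystander: black phone lying flat, 148 (x) x 72 (y) x 9 mm, origin under its centre
- pen: bystander: marker pen lying flat along its x, 136 mm long, 18 mm thick, origin under its centre

How it is judged:
On the way, in this order (a step that is already met when the one before it is completed fails the run):
1. the vase is lowered into the tray in the hand, upright, its foot within 12 mm of the tray's floor, the jaw still shut (horizontal distance between vase_mid and tray below 0.058 m and z of vase_mid in the frame of tray below 0.063 m and angle between vase_mid's own z axis and vertical below 0.25 rad and contact force between the fingers and vase above 0.5 N and value of joint jaw below 0.015 m), for 0.05 s.
2. the vase stands in the tray, let go, the jaw still shut (horizontal distance between vase_mid and tray below 0.058 m and z of vase_mid in the frame of tray below 0.055 m and angle between vase_mid's own z axis and vertical below 0.1 rad and contact force between the fingers and vase below 0.1 N and value of joint jaw below 0.015 m), for 0.2 s.
3. the fingers hold the jaw with the pointer within 8 mm of the mark (x of pointer in the frame of mark_line between -0.008 and 0.008 m and contact force between the fingers and jaw above 3 N), for 0.3 s.
At the end, for the whole second after the job is handed in: The fingers hold the jaw (more than 3 N of contact) with the pointer within 8 mm of the mark along the slide, and keep it so through the last second; the vase stands upright and still inside the tray; boards, phone and pen are within 20 mm of where they were (all of step 3 and horizontal distance between vase_mid and tray below 0.058 m and z of vase_mid in the frame of tray below 0.055 m and angle between vase_mid's own z axis and vertical below 0.1 rad and linear speed of vase below 0.02 m/s and distance of each of boards, phone, pen from where it was at the start of the episode below 0.02 m); the arm keeps its last pose, push and grip.
It fails at once if the vase is squeezed: finger forces on it add up to more than 90 N (contact force between the fingers and vase above 90 N).
It fails at once if the vase is tipped over (angle between vase_mid's own z axis and vertical above 0.6 rad).
It fails at once if the boards, the phone or the pen are shifted by more than 20 mm (distance of any of boards, phone, pen from where it was at the start of the episode above 0.02 m).
It also fails if it takes over 48 s, if anything falls off the work surface, if the arm or the gripper's body presses on something with over 40 N, if the wrist force passes 120 N, or if a joint passes its speed limit or range.

## Working session

There is one attempt and no reset: what is moved stays moved. The work goes in short steps, Python scripts to look and compute and a tool call to move; the robot and the scene stay as the last step left them, time stands still between calls to the robot, and variables do not carry over. Pictures are saved under pics/ and viewed, at most 10 in all, crops included, and the job is handed in when it is done.

Besides the shell and the picture viewer there is one more tool, called after "Emit:" as name(argument=value, ...) on one line, values as JSON. drive_tool: Moves the arm, as the interface text tells. Its arguments: {"type":"object","properties":{"series":{"type":"array"}},"required":["series"]}

```bash
mkdir -p pics; cat > h.py <<'E'
import numpy as np, cv2
from bench import robot, imaging
def snap(n,f):
    c=imaging.get_calibration(n); im=imaging.snapshot(n); cv2.imwrite('pics/'+f,im[:,:,::-1]); np.savez('pics/'+f[:-4]+'.npz',im=im,K=c['intrinsics'],p=c['position'],R=c['rotation']); return im,c
def load(f):
    d=np.load('pics/'+f+'.npz'); return d['im'],dict(intrinsics=d['K'],position=d['p'],rotation=d['R'])
def ray(c,u,v):
    q=np.linalg.inv(np.array(c['intrinsics']))@[u,v,1]
    d=np.array(c['rotation'])@[q[0],-q[1],-q[2]]
    return np.array(c['position']),d/np.linalg.norm(d)
def onz(c,u,v,z):
    p,d=ray(c,u,v); return p+d*(z-p[2])/d[2]
def two(c1,a,c2,b):
    p,d=ray(c1,*a); q,e=ray(c2,*b)
    s=np.linalg.lstsq(np.c_[d,-e],q-p,rcond=None)[0]
    A=p+s[0]*d;B=q+s[1]*e
    return (A+B)/2,np.linalg.norm(A-B)
E
python3 -c "
from h import *
for n in('scene','top'):
  im,c=snap(n,n+'0.png'); print(c)
print(robot.get_obs())"
```

```text
{'intrinsics': array([[467.60663393,   0.        , 277.46080182],
       [  0.        , 467.60663393, 208.70924915],
       [  0.        ,   0.        ,   1.        ]]), 'position': array([0.97286477, 0.77032597, 0.66349788]), 'rotation': array([0.9777683 , 0.01370771, 2.62666156])}
{'intrinsics': array([[407.45475872,   0.        , 271.05045096],
       [  0.        , 407.45475872, 207.21824582],
       [  0.        ,   0.        ,   1.        ]]), 'position': array([0.51039763, 0.02680969, 1.19039775]), 'rotation': array([ 0.06482944, -0.01867156, -1.5510835 ])}
{'time': 0.1, 'joint_positions': array([ 1.12594668e+00,  8.78698206e-02,  1.37208079e+00, -9.62619886e-06,
        1.68360250e+00, -1.03105478e-01]), 'qvel': array([-7.97935296e-04, -1.24769897e-03, -4.01845791e-03, -9.01422537e-04,
       -1.25838589e-03, -5.58723231e-05]), 'joint_torque': array([ 3.44346023e-03, -3.41254342e+01, -3.03300691e+01,  7.19630462e-02,
        3.04175634e-02, -1.07690191e-04]), 'tool_pos': array([0.18414115, 0.51779011, 0.22943867]), 'ee_rot': array([-3.13964162e+00, -1.92259882e-04,  2.79984722e+00]), 'wrist_force': array([ 0.24841413,  0.7611267 , -0.48079185]), 'wrist_torque': array([-0.00892216,  0.01718175,  0.02022944]), 'finger_force': 0.0, 'width': 0.09388437701632756}
```

```bash
sed -i "s/np.array(c\['rotation'\])@/Rot.from_euler('xyz',c['rotation']).as_matrix()@/; 1a from scipy.spatial.transform import Rotation as Rot" h.py
```

```text
(no output)
```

View pics/scene0.png

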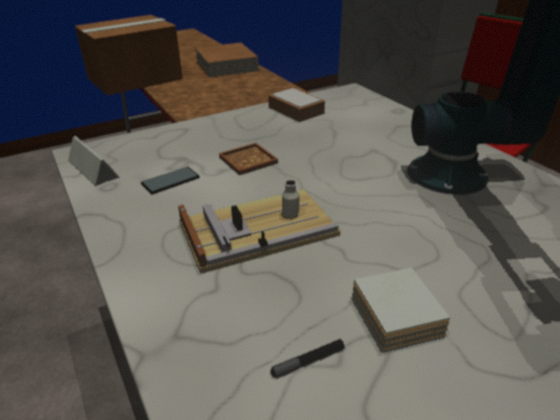

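View pics/top0.png

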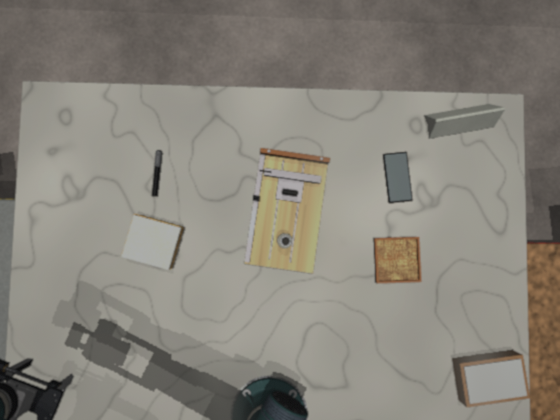

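The scene view shows the vase at (290,200), handle (238,218), mark (263,239) and tray (248,158). The top view shows the vase at (285,240), handle (289,192), mark (256,198), pointer at about (264,171) and tray (397,259).

```bash
python3 -c "
from h import *
a,ca=load('scene0');b,cb=load('top0')
for n,s,t in (('vase lip',(290,184),(285,240)),('handle top',(237,207),(289,192)),('mark',(263,234),(256,198)),('tray rim',(248,157),(397,259))): print(n,two(ca,s,cb,t))
print('vase',onz(cb,285,240,.106),'handle',onz(cb,289,192,.07),'mark',onz(cb,256,198,.063),'tray',[onz(cb,u,v,.016)[:2].round(3) for u,v in((375,238),(419,237),(421,281),(376,282))])
print('holder rail ends',onz(cb,247,264,.03),onz(cb,262,155,.03))
A=cv2.resize(b[140:290,235:435],None,fx=4,fy=4,interpolation=2)
cv2.imwrite('pics/crop1.png',A[:,:,::-1])
"
```

```text
vase lip (array([ 0.49476084, -0.03095072,  0.10368758]), np.float64(8.339883063494717e-05))
handle top (array([ 0.62666044, -0.04137374,  0.07835394]), np.float64(0.0017602537666076617))
mark (array([0.60986784, 0.04942262, 0.05481559]), np.float64(0.0008983361131185538))
tray rim (array([ 0.44468734, -0.36052329,  0.01240514]), np.float64(0.0006265255374974342))
vase [ 0.49475859 -0.03080614  0.106     ] handle [ 0.62674274 -0.0414714   0.07      ] mark [0.60876128 0.04947848 0.063     ] tray [array([ 0.504, -0.296]), array([ 0.51 , -0.424]), array([ 0.384, -0.429]), array([ 0.378, -0.299])]
holder rail ends [0.42397842 0.07141775 0.03      ] [0.73613872 0.03563623 0.03      ]
```

View pics/crop1.png

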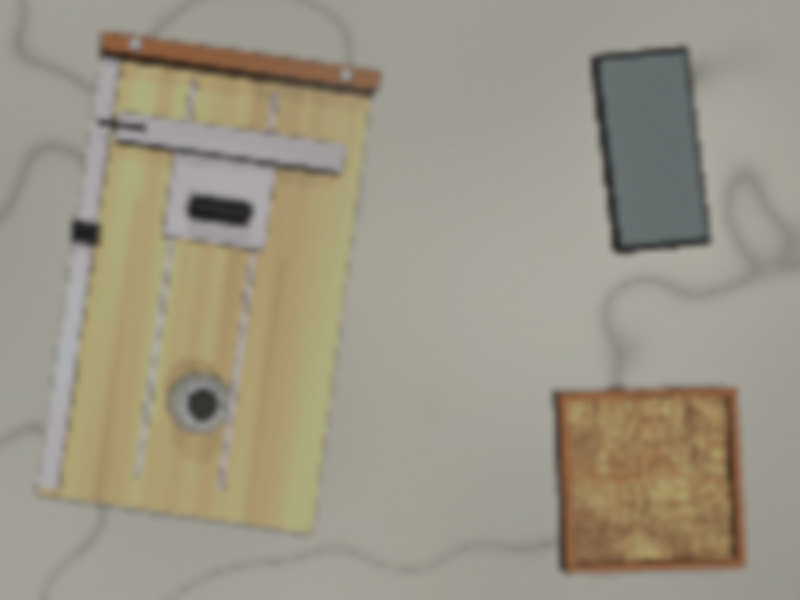

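Crop: the pointer tip is at (102,124), the mark at (86,232), the handle at (220,210) and the vase lip at about (203,403). The bed is yawed by about -0.11 rad.

```bash
cat >> h.py <<'E'
def plan(pos,yaw=None):
    o=robot.get_obs(); R=Rot.from_euler('xyz',o['ee_rot']); 
    t=Rot.from_euler('xyz',[np.pi,0,yaw]) if yaw is not None else R
    print('t',o['time'],'pos',o['tool_pos'].round(4),'rot',o['ee_rot'].round(3),'w',o['width'],'F',o['finger_force'],o['wrist_force'].round(1))
    print('shift',R.inv().apply(np.array(pos)-o['tool_pos']).round(4),'turn',(R.inv()*t).as_rotvec().round(4))
E
python3 -c "
from h import *
b,c=load('top0')
f=lambda u,v,z: onz(c,235+(u-1.5)/4,140+(v-1.5)/4,z)
P=f(102,124,.052);M=f(86,232,.063);H=f(220,210,.07)
print(P,M,H)
r=f(375,90,.016)-f(312,530,.016);l=f(112,60,.03)-f(50,490,.03);print(np.arctan2(r[1],r[0]),np.arctan2(l[1],l[0]))
plan([.495,-.031,.24],1.457)
"
```

```text
[0.68729438 0.03980473 0.052     ] [0.60981299 0.04915488 0.063     ] [ 0.62643299 -0.04320672  0.07      ]
-0.13046883520655836 -0.12059360963172093
t 0.1 pos [0.1841 0.5178 0.2294] rot [-3.14 -0.    2.8 ] w 0.09388437701632756 F 0.0 [ 0.2  0.8 -0.5]
shift [-0.4768 -0.4129 -0.0098] turn [-1.8000e-03  1.1000e-03  1.3428e+00]
```

Emit:
drive_tool(series=[[0.094,[-0.043,-0.037,-0.001],[0,0,0.14]],[0.094,[-0.086,-0.074,-0.002],[0,0,0.28]],[0.094,[-0.129,-0.111,-0.003],[0,0,0.42]],[0.094,[-0.172,-0.148,-0.004],[0,0,0.56]],[0.094,[-0.215,-0.185,-0.005],[0,0,0.7]]])

```text
time: 0.72
tool_pos: [0.3252, 0.2701, 0.2351]
ee_rot: [-3.141, 0.0, 2.096]
wrist_force: [0.7, -0.1, -0.1]
width: 0.0938
finger_force: 0.0
```

```bash
python3 -c "
from h import *
plan([.495,-.031,.24],1.446)"
```

```text
t 0.725 pos [0.3252 0.2701 0.2351] rot [-3.141  0.     2.096] w 0.09384022168092272 F 0.0 [ 0.7 -0.1 -0.1]
shift [-0.3456 -0.004  -0.0049] turn [-3.000e-04  2.000e-04  6.496e-01]
```

Emit:
drive_tool(series=[[0.094,[-0.06,0,-0.001],[0,0,0.13]],[0.094,[-0.12,-0.001,-0.002],[0,0,0.26]],[0.094,[-0.18,-0.002,-0.003],[0,0,0.39]],[0.094,[-0.24,-0.003,-0.004],[0,0,0.52]],[0.094,[-0.3,-0.004,-0.005],[0,0,0.65]]])

```text
time: 1.35
tool_pos: [0.4733, 0.009, 0.2402]
ee_rot: [-3.141, -0.0, 1.445]
wrist_force: [0.2, 0.3, -0.4]
width: 0.0938
finger_force: 0.0
```

```bash
python3 -c "
from h import *
plan([.495,-.031,.24],1.446)"
```

```text
t 1.35 pos [0.4733 0.009  0.2402] rot [-3.141 -0.     1.445] w 0.09379971881361741 F 0.0 [ 0.2  0.3 -0.4]
shift [-0.0369  0.0266  0.0001] turn [-0.0003 -0.0005 -0.0008]
```

Emit:
drive_tool(series=[[0.094,[-0.037,0.027,0],[0,0,0]],[0.094,[-0.037,0.027,0],[0,0,0]]])

```text
time: 1.6
tool_pos: [0.4957, -0.0317, 0.2391]
ee_rot: [-3.139, 0.0, 1.445]
wrist_force: [0.0, 1.0, 0.4]
width: 0.0938
finger_force: 0.0
```

```bash
python3 -c "
from h import *
print(robot.get_obs()['tool_pos'])
im,c=snap('wrist','w1.png');print(c['position'],c['rotation'])"
```

```text
[ 0.49565851 -0.03168689  0.2391491 ]
[0.5048383  0.03603306 0.3925635 ] [-0.23752992  0.00215153 -0.12562141]
```

View pics/w1.png

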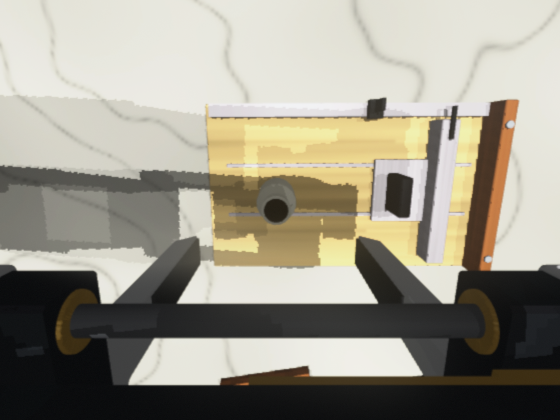

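Wrist view: the vase lip is at (277,210), the handle at (400,195), the pointer at (453,122), the mark fin at (376,108), and the holder rail runs horizontally in the picture.

```bash
python3 -c "
from h import *
b,c=load('w1');t,ct=load('top0');s,cs=load('scene0')
print('lip',onz(c,277,210,.106),'2view',two(c,(277,210),ct,(285.3,240.3)),two(c,(277,210),cs,(290,184)))
for n,a in (('handletop',(404,195)),('ptr',(453,122)),('mark',(378,100))): print(n,onz(c,*a,{'h':.07,'p':.052,'m':.063}[n[0]]))
e=[onz(c,*a,.03)[:2] for a in((208,117),(485,117))];d=e[1]-e[0];print('yaw',np.arctan2(d[1],d[0]))
plan([.495,-.031,.061])"
```

```text
lip [ 0.49556557 -0.03151251  0.106     ] 2view (array([ 0.4947401 , -0.03176472,  0.10462418]), np.float64(0.0015684618860066723)) (array([ 0.49500073, -0.03177269,  0.10342391]), np.float64(0.0011799999873726061))
handletop [ 0.62779509 -0.04057221  0.07      ]
ptr [0.68770084 0.02642381 0.052     ]
mark [0.60783443 0.05729198 0.063     ]
yaw -0.12573764339774735
t 1.65 pos [ 0.4951 -0.03    0.2394] rot [-3.139e+00 -1.000e-03  1.447e+00] w 0.09401859935973306 F 0.0 [-0.9  0.1  0.4]
shift [-0.0011  0.0005  0.1784] turn [0. 0. 0.]
```

Emit:
drive_tool(series=[[0.094,[-0.0005,0,0.06],[0,0,0]],[0.094,[-0.0005,0,0.12],[0,0,0]],[0.094,[-0.0005,0,0.165],[0,0,0]],[0.094,[-0.0005,0,0.178],[0,0,0]],[0.07,[-0.0005,0,0.178],[0,0,0]]])

```text
time: 2.28
tool_pos: [0.495, -0.0288, 0.0628]
ee_rot: [-3.141, -0.0, 1.451]
wrist_force: [-0.0, 0.4, 0.3]
width: 0.0871
finger_force: 0.0
```

Emit:
drive_tool(series=[[0.055,[0,0,0],[0,0,0]],[0.048,[0,0,0],[0,0,0]],[0.044,[0,0,0],[0,0,0]],[0.041,[0,0,0],[0,0,0]],[0.038,[0,0,0],[0,0,0]]])

```text
time: 2.9
tool_pos: [0.4951, -0.0297, 0.0627]
ee_rot: [-3.141, -0.0, 1.45]
wrist_force: [-1.3, 0.4, 2.9]
width: 0.0412
finger_force: 30.0
```

Emit:
drive_tool(series=[[0.036,[0,0,0],[0,0,0]],[0.034,[0,0,0],[0,0,0]],[0.032,[0,0,0],[0,0,0]]])

```text
time: 3.28
tool_pos: [0.4951, -0.0297, 0.0627]
ee_rot: [-3.142, -0.0, 1.45]
wrist_force: [-1.3, 0.0, 2.5]
width: 0.0416
finger_force: 30.0
```

Emit:
drive_tool(series=[[0.032,[0,0,-0.01],[0,0,0]],[0.032,[0,0,-0.03],[0,0,0]],[0.032,[0,0,-0.06],[0,0,0]],[0.032,[0,0,-0.08],[0,0,0]],[0.032,[0,0,-0.08],[0,0,0]]])

```text
time: 3.9
tool_pos: [0.4965, -0.0298, 0.1445]
ee_rot: [3.137, 0.0, 1.45]
wrist_force: [0.3, -1.1, -1.9]
width: 0.0414
finger_force: 30.0
```

```bash
python3 -c "
from h import *
plan([.4445,-.362,.142])"
```

```text
t 3.9 pos [ 0.4965 -0.0298  0.1445] rot [3.137 0.    1.45 ] w 0.04139279067623315 F 29.999761590734124 [ 0.3 -1.1 -1.9]
shift [-0.336  -0.0115  0.0025] turn [0. 0. 0.]
```

Emit:
drive_tool(series=[[0.032,[-0.02,0,0],[0,0,0]],[0.032,[-0.06,-0.001,0],[0,0,0]],[0.032,[-0.1,-0.003,0],[0,0,0]],[0.032,[-0.14,-0.005,0],[0,0,0]],[0.032,[-0.18,-0.006,0],[0,0,0]]])

```text
time: 4.53
tool_pos: [0.4665, -0.2084, 0.1408]
ee_rot: [-3.14, -0.001, 1.45]
wrist_force: [0.3, 0.5, -1.4]
width: 0.0416
finger_force: 30.0
```

Emit:
drive_tool(series=[[0.032,[-0.04,-0.001,0],[0,0,0]],[0.032,[-0.08,-0.003,0],[0,0,0]],[0.032,[-0.12,-0.004,0],[0,0,0]],[0.032,[-0.145,-0.005,0],[0,0,0]],[0.032,[-0.156,-0.0055,0],[0,0,0]]])

```text
time: 5.15
tool_pos: [0.4426, -0.3624, 0.1413]
ee_rot: [-3.14, -0.002, 1.449]
wrist_force: [0.1, 0.3, -1.9]
width: 0.0412
finger_force: 30.0
```

```bash
python3 -c "
from h import *
plan([.4445,-.362,.0535])
im,c=snap('wrist','w2.png')
im,c=snap('top','t2.png')"
```

```text
t 5.15 pos [ 0.4426 -0.3624  0.1413] rot [-3.140e+00 -2.000e-03  1.449e+00] w 0.04117488530722336 F 29.999864387791604 [ 0.1  0.3 -1.9]
shift [0.0005 0.0019 0.0878] turn [0. 0. 0.]
```

View pics/w2.png

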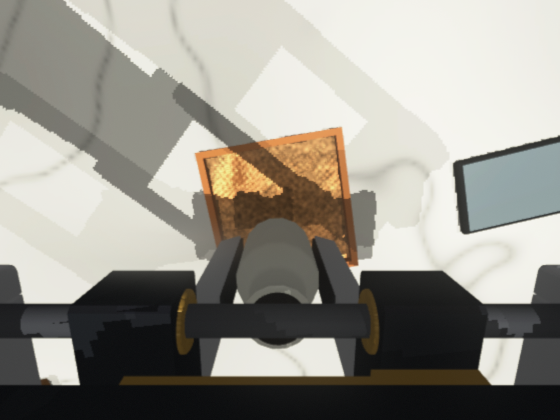

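The wrist view shows the vase upright in the hand over the tray, with the tray's far rim corners at (196,153) and (342,128) and its right rim running down to (357,265).

```bash
python3 -c "
from h import *
b,c=load('w2')
A=onz(c,196,153,.016)[:2];B=onz(c,342,128,.016)[:2];d=B-A
print(A,B,np.linalg.norm(d));n=np.array([d[1],-d[0]]); print('centre',(A+B)/2+n/2)
plan([.4445,-.362,.0535])"
```

```text
[ 0.37889064 -0.3007486 ] [ 0.50713791 -0.29519366] 0.12836751081494174
centre [ 0.44579174 -0.36209476]
t 5.25 pos [ 0.443  -0.362   0.1418] rot [-3.141e+00 -1.000e-03  1.449e+00] w 0.04154599060680006 F 29.999647052027285 [-0.4 -0.2 -0.5]
shift [0.0001 0.0016 0.0883] turn [0. 0. 0.]
```

Emit:
drive_tool(series=[[0.032,[0,0.001,0.025],[0,0,0]],[0.032,[0,0.002,0.055],[0,0,0]],[0.032,[0,0.002,0.075],[0,0,0]],[0.032,[0,0.002,0.083],[0,0,0]],[0.032,[0,0.002,0.084],[0,0,0]]])

```text
time: 5.88
tool_pos: [0.4454, -0.3612, 0.0584]
ee_rot: [-3.141, -0.001, 1.451]
wrist_force: [0.1, -0.2, -1.2]
width: 0.041
finger_force: 30.0
```

Emit:
drive_tool(series=[[0.032,[0,0,0.001],[0,0,0]],[0.032,[0,0,0.002],[0,0,0]],[0.032,[0,0,0.003],[0,0,0]],[0.032,[0,0,0.004],[0,0,0]],[0.032,[0,0,0.004],[0,0,0]]])

```text
time: 6.5
tool_pos: [0.4451, -0.3621, 0.0543]
ee_rot: [-3.141, -0.0, 1.45]
wrist_force: [0.3, -0.5, -1.4]
width: 0.0413
finger_force: 30.0
```

Still in free air; lower by 0.5 mm steps until contact.

Emit:
drive_tool(series=[[0.032,[0,0,0.0005],[0,0,0]],[0.032,[0,0,0.001],[0,0,0]],[0.032,[0,0,0.0015],[0,0,0]],[0.032,[0,0,0.002],[0,0,0]],[0.032,[0,0,0.002],[0,0,0]]])

```text
time: 7.12
tool_pos: [0.4452, -0.3621, 0.0527]
ee_rot: [3.142, -0.0, 1.45]
wrist_force: [-1.3, 0.1, 1.7]
width: 0.0411
finger_force: 30.0
```

Emit:
drive_tool(series=[[0.046,[0,0,0],[0,0,0]],[0.055,[0,0,0],[0,0,0]],[0.065,[0,0,0],[0,0,0]],[0.07,[0,0,0],[0,0,0]],[0.07,[0,0,0],[0,0,0]]])

```text
time: 7.75
tool_pos: [0.4452, -0.3621, 0.0524]
ee_rot: [3.142, -0.0, 1.45]
wrist_force: [0.4, 0.7, 0.2]
width: 0.07
finger_force: 0.0
```

Emit:
drive_tool(series=[[0.07,[0,0,-0.02],[0,0,0]],[0.07,[0,0,-0.06],[0,0,0]],[0.07,[0,0,-0.11],[0,0,0]],[0.07,[0,0,-0.15],[0,0,0]],[0.07,[0,0,-0.15],[0,0,0]]])

```text
time: 8.38
tool_pos: [0.4467, -0.3635, 0.2073]
ee_rot: [3.134, 0.006, 1.45]
wrist_force: [0.7, 0.1, -0.7]
width: 0.0703
finger_force: 0.0
```

```bash
python3 -c "
from h import *
plan([.6,-.04,.2],1.446)
im,c=snap('scene','s3.png')
cv2.imwrite('pics/s3c.png',cv2.resize(im[110:290,160:360],None,fx=3,fy=3)[:,:,::-1])"
```

```text
t 8.375 pos [ 0.4467 -0.3635  0.2073] rot [3.134 0.006 1.45 ] w 0.07028594444225425 F 0.0 [ 0.7  0.1 -0.7]
shift [0.3397 0.1131 0.0062] turn [0.0074 0.0056 0.0039]
```

View pics/s3c.png

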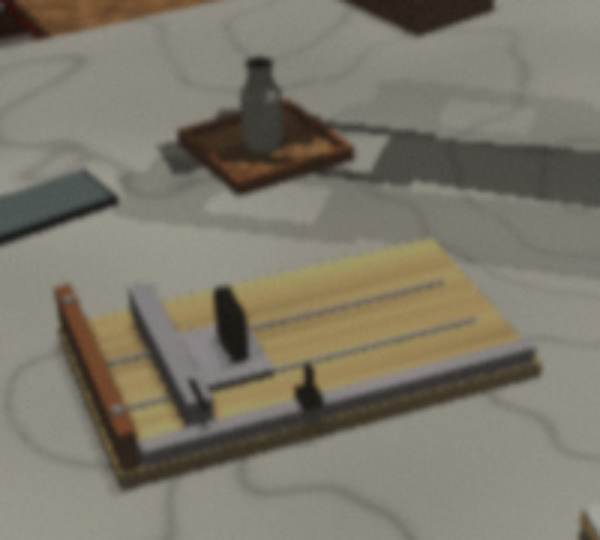

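The vase stands upright in the tray (crop 262,115), and the jaw is shut. Next, above the handle.

Emit:
drive_tool(series=[[0.07,[0.055,0.022,0],[0,0,0]],[0.07,[0.11,0.045,0],[0,0,0]],[0.07,[0.165,0.067,0],[0,0,0]],[0.07,[0.22,0.09,0],[0,0,0]],[0.07,[0.275,0.112,0],[0,0,0]]])

```text
time: 9.05
tool_pos: [0.5892, -0.1006, 0.1995]
ee_rot: [-3.137, -0.001, 1.45]
wrist_force: [0.8, -0.5, 0.2]
width: 0.0698
finger_force: 0.0
```

```bash
python3 -c "
from h import *
plan([.627,-.042,.2],1.446)"
```

```text
t 9.05 pos [ 0.5892 -0.1006  0.1995] rot [-3.137e+00 -1.000e-03  1.450e+00] w 0.0697502314831933 F 0.0 [ 0.8 -0.5  0.2]
shift [ 0.0627  0.0305 -0.0006] turn [-0.0044 -0.0005  0.0037]
```

Emit:
drive_tool(series=[[0.03,[0.04,0.02,0],[0,0,0]],[0.03,[0.063,0.03,0],[0,0,0]],[0.03,[0.063,0.03,0],[0,0,0]]])

```text
time: 9.43
tool_pos: [0.6263, -0.042, 0.1993]
ee_rot: [-3.137, -0.0, 1.453]
wrist_force: [-0.8, -1.1, 0.3]
width: 0.0431
finger_force: 0.0
```

```bash
python3 -c "
from h import *
plan([.627,-.042,.056],1.446)
im,c=snap('wrist','w3.png');print(c['position'])"
```

```text
t 9.425 pos [ 0.6263 -0.042   0.1993] rot [-3.137 -0.     1.453] w 0.04308569273593466 F 0.0 [-0.8 -1.1  0.3]
shift [0.     0.0014 0.1433] turn [-0.0051 -0.0002  0.0068]
[0.63538342 0.02567988 0.35273457]
```

View pics/w3.png

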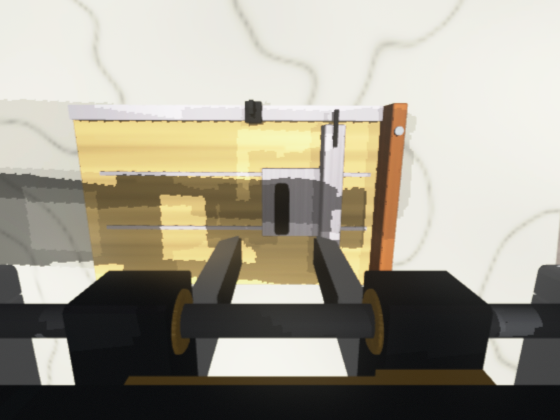

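Wrist view: handle columns 275–290 with its centre at about (282,210), pointer column 335 with its tip at row ~110, mark fin at about (253,104).

```bash
python3 -c "
from h import *
b,c=load('w3');t,ct=load('top0')
m=(b.max(2)<60).astype(np.uint8)
n,l,s,ce=cv2.connectedComponentsWithStats(m)
for i in range(1,n):
  if 60<s[i,4]<5000 and s[i,1]<250: print(s[i],ce[i])
ux=np.array([np.cos(-.1255),np.sin(-.1255)])
H=onz(c,282.3,212,.07);M=onz(c,253.5,104,.06);P=onz(c,335.5,128,.052)
print(H,M,P,'2v',two(c,(282.3,212),ct,(289.6,192.1)))
print('x along:',H[:2]@ux,M[:2]@ux,P[:2]@ux,'pull',(P-M)[:2]@ux)
print('tcp',robot.get_obs()['tool_pos'][:2]@ux)
plan([H[0],H[1],.056],1.4453)"
```

```text
[275 184  14  50 678] [281.36873156 208.34955752]
[ 0.63067559 -0.04328041  0.07      ] [0.61637782 0.05511641 0.06      ] [0.68834638 0.02605486 0.052     ] 2v (array([ 0.62904649, -0.04475815,  0.05975633]), np.float64(0.0035336169117723363))
x along: 0.6311329036815259 0.6046311715074665 0.6796713714291617 pull 0.0750401999216952
tcp 0.6265069191216899
t 9.475 pos [ 0.626  -0.0434  0.1999] rot [-3.137  0.     1.451] w 0.03941192102997007 F 0.0 [-0.4 -1.2  0.2]
shift [0.0007 0.0053 0.1439] turn [-0.0044  0.0005  0.0057]
```

Emit:
drive_tool(series=[[0.03,[0,0.003,0.04],[0,0,0]],[0.03,[0,0.003,0.08],[0,0,0]],[0.03,[0,0.003,0.115],[0,0,0]],[0.03,[0,0.003,0.14],[0,0,0]],[0.03,[0,0.003,0.142],[0,0,0]]])

```text
time: 10.1
tool_pos: [0.6269, -0.0453, 0.057]
ee_rot: [-3.135, 0.0, 1.448]
wrist_force: [-0.4, -0.4, 0.4]
width: 0.0304
finger_force: 0.0
```

Emit:
drive_tool(series=[[0.022,[0,0,0],[0,0,0]],[0.016,[0,0,0],[0,0,0]],[0.01,[0,0,0],[0,0,0]],[0.004,[0,0,0],[0,0,0]],[0.0,[0,0,0],[0,0,0]]])

```text
time: 10.72
tool_pos: [0.6295, -0.0444, 0.0623]
ee_rot: [-3.141, 0.001, 1.45]
wrist_force: [-4.5, -1.9, 6.4]
width: 0.0136
finger_force: 30.0
```

```bash
python3 -c "
from h import *
plan([.629,-.043,.056],1.4453)"
```

```text
t 10.725 pos [ 0.6295 -0.0444  0.0623] rot [-3.141e+00  1.000e-03  1.450e+00] w 0.013612148526292831 F 30.001015663146973 [-4.5 -1.9  6.4]
shift [ 0.0013 -0.0007  0.0062] turn [-0.0002  0.0009  0.0045]
```

Emit:
drive_tool(series=[[0.0,[0,-0.01,0],[0,0,0]],[0.0,[0,-0.025,0],[0,0,0]],[0.0,[0,-0.04,0],[0,0,0]],[0.0,[0,-0.055,0],[0,0,0]],[0.0,[0,-0.065,0],[0,0,0]]])

```text
time: 11.35
tool_pos: [0.5684, -0.0369, 0.0623]
ee_rot: [3.132, 0.001, 1.45]
wrist_force: [8.6, -2.4, 0.5]
width: 0.0139
finger_force: 30.1
```

Emit:
drive_tool(series=[[0.0,[0,-0.005,0],[0,0,0]],[0.0,[0,-0.005,0],[0,0,0]]])

```text
time: 11.6
tool_pos: [0.5636, -0.0363, 0.0623]
ee_rot: [3.132, 0.001, 1.45]
wrist_force: [7.9, -2.5, 0.8]
width: 0.014
finger_force: 30.1
```

```bash
python3 -c "
from h import *
plan([.629,-.043,.056],1.4453)
im,c=snap('wrist','w4.png')
t,ct=snap('top','t4.png')
s,cs=snap('scene','s4.png')
A=cv2.resize(im[0:230,130:430],(600,460));B=cv2.resize(s[200:270,160:360],(600,210)[:2]) 
cv2.imwrite('pics/w4c.png',np.vstack([A[:390],B])[:,:,::-1])"
```

```text
t 11.6 pos [ 0.5636 -0.0363  0.0623] rot [3.132e+00 1.000e-03 1.450e+00] w 0.013990967229603737 F 30.085033178329468 [ 7.9 -2.5  0.8]
shift [0.0013 0.0657 0.0069] turn [0.0096 0.0007 0.0044]
```

View pics/w4c.png

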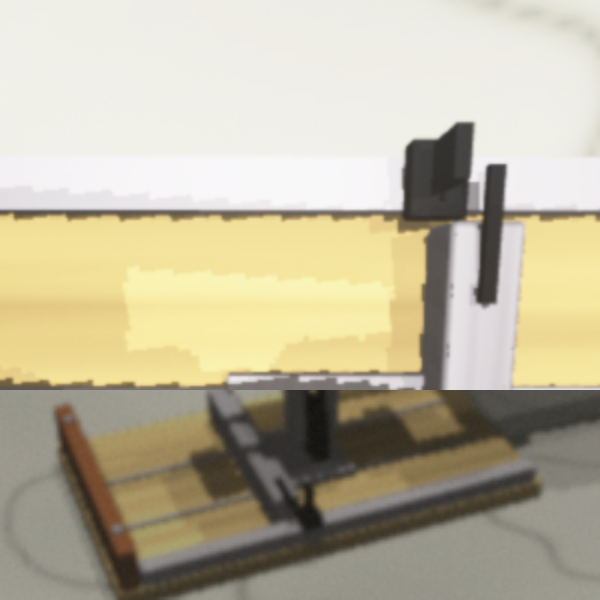

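Wrist crop: the fin top is centred at about (466,125) and the pointer tip at about (497,168). The jaw is held just short of the mark.

```bash
python3 -c "
from h import *
b,c=load('w4')
ux=np.array([np.cos(-.1255),np.sin(-.1255)])
for uf in(464,467):
  M=onz(c,130+uf/2,62.5,.063);P=onz(c,130+497/2,84,.054);print(M,P,'remaining',(P-M)[:2]@ux)
"
```

```text
[0.61380682 0.05840945 0.063     ] [0.6237497  0.04943122 0.054     ] remaining 0.010988494552180166
[0.6144784  0.05832918 0.063     ] [0.6237497  0.04943122 0.054     ] remaining 0.010312145920251129
```

Emit:
drive_tool(series=[[0.0,[0,-0.005,0],[0,0,0]],[0.0,[0,-0.0105,0],[0,0,0]],[0.0,[0,-0.0105,0],[0,0,0]],[0.0,[0,-0.0105,0],[0,0,0]],[0.0,[0,-0.0105,0],[0,0,0]]])

```text
time: 12.38
tool_pos: [0.5537, -0.0351, 0.0623]
ee_rot: [3.131, 0.001, 1.45]
wrist_force: [8.9, -2.1, -0.9]
width: 0.014
finger_force: 30.1
```

```bash
python3 -c "
from h import *
plan([.629,-.043,.056],1.4453)
im,c=snap('wrist','w5.png')
s,cs=snap('scene','s5.png')
A=cv2.resize(im[0:200,230:430],(600,600))[90:390];B=cv2.resize(s[130:230,200:400],(600,300))
cv2.imwrite('pics/w5c.png',np.vstack([A,B])[:,:,::-1])"
```

```text
t 12.375 pos [ 0.5537 -0.0351  0.0623] rot [3.131e+00 1.000e-03 1.450e+00] w 0.014005310987275794 F 30.094719529151917 [ 8.9 -2.1 -0.9]
shift [0.0013 0.0756 0.007 ] turn [0.0103 0.0006 0.0044]
```

View pics/w5c.png

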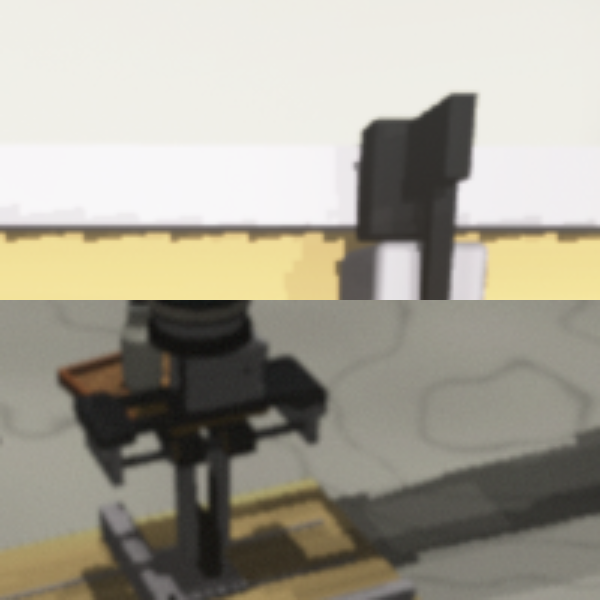

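```bash
python3 -c "
from h import *
b,c=load('w5')
ux=np.array([np.cos(-.1255),np.sin(-.1255)])
M=onz(c,230+464/3,(90+95)/3,.063);P=onz(c,230+440/3,(90+190)/3,.054);print('remaining',(P-M)[:2]@ux)
robot.close_job()"
```

```text
remaining 0.00024585511697155463
the job is handed in; nothing more can be done
```

The job is handed in: the vase stands upright in the tray, and the gripper is holding the jaw with its pointer about 0.2 mm from the mark by the last wrist image. The judge's result is not shown to me.

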